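Change the whetstone for the strop in the sprung bench holder

TASK

The honing is done, so change the bench holder over to stropping: take the grey whetstone out of the sprung holder and lay it flat in the tray recess that fits it (the short wide one), and clamp the leather-faced strop block in the holder in its place. The strop must lie flat on the bed, leather up, centred and square across the holder, held end to end between the low fixed stop and the spring jaw. Leave the thread spool, the wax bar and the glue bottle where they stand.

Things in the scene. Friction and masses are not known exactly. Their poses are not given: they have to be found in the camera images.
- bed (a point): Bench holder, fixed: point on its bed's surface, 20 mm above the desk, 75 mm from the stop's face. x runs along the holder to the spring jaw, y across, z up. Board 256 x 84 mm, its top 4 mm below the bed; bed pad 46 mm wide. Nothing stands beside the bed. A fixed spring housing stands at x = 126 to 156 mm, 22 mm above the bed, with rods sliding out behind.
- stop_top (a point): Low fixed stop at the holder's -x end: middle of the top edge of its inner face, at x = -75 mm from point bed, 9 mm above the bed. The stop is 60 mm wide. Axes as point bed.
- jaw_top (a point): Spring jaw at the holder's +x end: middle of the top edge of its rubber face, 18 mm above the bed, at x = 75 mm + joint value from point bed; 54 mm wide. Axes as point bed.
- spring_jaw (a joint): Jaw travel along the holder's +x, m: 0 clamping the 150 mm stone (as at the start), -0.020 shut and empty, +0.035 farthest open, +0.015 clamping the 165 mm strop. A spring drives it to the stop: 3.6 N shut, 6 N at 0, 7.8 N at +0.015, 10.2 N at +0.035. It is opened by pushing its face, for instance with the end of the block being handled.
- stone_mid (a point): Centre of the loose whetstone, a grey two-layer slab 150 x 50 x 22 mm (its x, y, z), about 0.34 kg. It starts clamped in the holder, flat on the bed. Either end and either face will do.
- strop_mid (a point): Centre of the loose strop block, light wood with a brown leather top: 165 x 40 x 24 mm (its x, y, z, leather on +z), about 0.16 kg. It starts flat on the desk, leather up, at any yaw. The spool stands close to one long side and the wax bar lies close to the other, both nearer its +x half, so room for the fingers is towards its -x end. Either end may face the jaw.
- stone_recess (a point): Floor centre, 12 mm above the desk, of the short wide recess of the fixed wooden tray: 157 x 57 mm (x, y), walls 12 mm high. Its long walls have finger cut-outs 84 mm wide at mid-length (sill 3 mm high), so the stone can be laid in held across its middle. The tray (190 x 145 mm) has another recess 75.5 mm to -y, too narrow for the stone, which stays empty.
- spool_mid (a point): Middle of a black thread spool standing upright on the desk, 44 mm in diameter, 52 mm high. Bystander.
- wax_mid (a point): Middle of a yellow wax bar lying on the desk, 35 x 55 x 18 mm (its x, y, z). Bystander.
- bottle: White glue bottle with a blue nozzle, standing upright, 48 mm in diameter, 141 mm high; origin at the centre of its foot. Bystander.

How it is judged:
On the way, in this order (a step that is already met when the one before it is completed fails the run):
1. the stone is out of the holder (horizontal distance between stone_mid and bed above 0.12 m), for 0.1 s.
2. the strop lies in the holder, clamped between stop and jaw (x of strop_mid in the frame of bed between 0.004 and 0.011 m and y of strop_mid in the frame of bed between -0.01 and 0.01 m and z of strop_mid in the frame of bed between 0.009 and 0.015 m and angle between the x axis of strop_mid and the x axis of bed, either way round below 0.08 rad and angle between strop_mid's own z axis and vertical below 0.06 rad and value of joint spring_jaw between 0.011 and 0.019 m), for 0.2 s.
At the end, for the whole second after the job is handed in: Stone flat on the floor of the short wide recess (centre within 6 mm, square to 5 degrees). Strop flat on the bed, leather up, within 3.5 mm of touching the stop, centred across to 10 mm, square to 4.5 degrees, jaw against its other end (joint 0.011 to 0.019) (all of step 2 and x of stone_mid in the frame of stone_recess between -0.006 and 0.006 m and y of stone_mid in the frame of stone_recess between -0.006 and 0.006 m and z of stone_mid in the frame of stone_recess between 0.008 and 0.0135 m and angle between the x axis of stone_mid and the x axis of stone_recess, either way round below 0.09 rad).
It fails at once if the thread spool is shifted more than 30 mm or tipped (distance of spool_mid from where it was at the start of the episode above 0.03 m or angle between spool_mid's own z axis and vertical above 0.5 rad).
It fails at once if the wax bar is shifted more than 30 mm (distance of wax_mid from where it was at the start of the episode above 0.03 m).
It fails at once if the glue bottle is shifted more than 30 mm or tipped (distance of bottle from where it was at the start of the episode above 0.03 m or angle between bottle's own z axis and vertical above 0.5 rad).
It also fails if it takes over 58 s, if anything falls off the work surface, if the arm or the gripper's body presses on something with over 40 N, if the wrist force passes 120 N, or if a joint passes its speed limit or range.

ROBOT

A 6-joint arm with a two-finger parallel gripper is mounted at the origin on the work surface; the furniture and walls round the work are solid. World frame = base frame: x ahead of the robot, y to its left, z up, the work surface at z = 0. Lengths are in m, angles in rad, forces in N, time in s.
With the tool pointing down it reaches from about 0.375 to 0.9 m from the base axis. Payload 3.1 kg.
Tool frame: the origin (TCP) lies midway between the tips of the shut fingers; the grasp point (between the pads) lies 19 mm behind it; x points along the fingers, z is the direction in which the jaws open and shut, and the axes are right-handed (so a half turn about x gives the same grasp; the last joint's range is limited). The gripper opens to 85 mm and grips with 20 to 120 N. Pads are 22 mm wide; open, the fingers measure 114 mm over their backs; the gripper's body (76 mm by 85 mm) begins 54 mm behind the grasp point. The pads swing forward as they close: fully open they stand 13 mm farther back than shut.
Start: joints at [1.101, 0.527, 1.433, -0, 1.181, -0.178], TCP at [0.18, 0.599, 0.231] pointing down, gripper open.
Joint ranges: [-3.08, 3.08], [-0.75, 2.2], [0.22, 2.44], [-1.43, 4.57], [0, 2.65], [-2.85, 2.85]. Speed limits (rad/s): [2.79, 2.79, 3.14, 3.14, 3.14, 3.14].

INTERFACE

Orientations are given as a unit quaternion [x, y, z, w].
In Python, from rig import read_state, get_image, get_calibration, close_job gives the robot as it stands.
- The arm moves only by the tool jog_arm, never from a script. Its arguments are lists of equal length, an entry for each row: "slide": the shift along the world's x, y, z in m, a list of three; "turn": the turn about the world's z in rad; "hand": the opening, from -1 (shut) to 1 (fully open), so that 0 is half open. A call has 1 to 8 rows; each row shifts and turns the commanded pose from where the row before left it; what a row does not reach is not made up. A row lasts 1/8 s, in which the tool goes at most 62.5 mm and 10.7 degrees, less where a joint would pass 70% of its speed; a pose out of reach is approached as far as the arm can. A call is refused whole if a number of a shift passes 0.0625 or a number of a turn 0.188, either way. A call with a gripper value outside its range is refused whole. The fingers move at their own pace and stop on an object; "newtons" is the grip in N (left out, the last holds). Time passes only in rows, so rows that do not move let the fingers close. It gives the time, the measured TCP pose, the force and the opening at its end, in the units of the state.
- read_state(): the state, without advancing time (a new reading comes with each control period).
- get_image(name): name is "scene" or "side" or "wrist"; returns (picture, depth): 480x640x3 uint8, red, green, blue; 480x640 float32, m along the optical axis (not along the pixel's ray), 0 where there is no reading.
- get_calibration(name): a dict with "fovy" (degrees; the focal length in pixels is half the picture's height over the tangent of half this angle, whatever the lens; pixels are square), "cx", "cy" (the principal point, pixels), "T" (4x4, takes a point from camera to world coordinates). Camera axes: x right, y up, looking along -z (the intrinsics and any distortion apply to the point x, -y, -z); pixel columns grow to the right and rows downward; lengths in m; the calibration is good to about 2 mm. The wrist camera is an equidistant fisheye: a pixel r from the principal point sees the ray r / f radians off the axis. A picture is of the moment at which its call begins: read the wrist's pose just before it. get_calibration takes no time and is no camera call; for the wrist camera it gives the pose at the moment of the call.
- close_job(): hands the job in, once; it reports no verdict.
The state is a dict: "clock": time; "joints": joint angles; "joint_vel": joint speeds; "tau": joint torques, N m; "tcp_pos": TCP position; "eef_rot": TCP orientation; "ft_force": force on the tool from outside, world axes, zero at the start; "wrist_torque": the same for the moment, N m; "gripper_width": finger opening in m.
Only numpy, scipy, OpenCV 4.12 (cv2) and the standard library are available. Lean on these libraries where they do the work, as an engineer would, in place of code of your own. Each camera call takes 0.05 s, during which the arm holds its last target.

## Working session

There is one attempt and no reset: what is moved stays moved. The work goes in short steps, Python scripts to look and compute and a tool call to move; the robot and the scene stay as the last step left them, time stands still between calls to the robot, and variables do not carry over. Pictures are saved under pics/ and viewed, and the job is handed in when it is done.

Besides the shell and the picture viewer there is one more tool, called after "Request:" as a command line: name --pt "numbers of a row" for each row, then --argument value for the rest. jog_arm: Moves the arm, as the interface text tells. Its arguments: {"type":"object","properties":{"slide":{"type":"array"},"turn":{"type":"array"},"hand":{"type":"array"},"newtons":{"type":"number"}},"required":["slide","turn","hand"]}

```bash
ls; mkdir -p pics; python3 - <<'E'
from rig import *
import cv2,numpy as np
s=read_state();print(s)
for n in("scene","side","wrist"):
    c=get_calibration(n);print(n,c)
    im,d=get_image(n);cv2.imwrite(f"pics/{n}0.png",im[:,:,::-1]);np.savez(f"pics/{n}0.npz",im=im,d=d,T=c["T"])
E
```

```text
pics
{'clock': 0.0, 'joints': array([ 1.10046068e+00,  5.28487792e-01,  1.43391973e+00, -5.57834512e-05,
        1.18137992e+00, -1.78494559e-01]), 'joint_vel': array([-5.30708168e-05, -6.43393634e-04,  1.00091052e-03,  1.98077175e-03,
       -3.96821528e-04, -1.08966613e-03]), 'tau': array([ 2.76934916e-04, -4.42356241e+01, -1.78024632e+01, -1.28027186e-04,
        8.33681028e-03, -3.52123280e-06]), 'tcp_pos': array([0.17947275, 0.59792206, 0.23031478]), 'eef_rot': array([-0.42235189,  0.5680699 ,  0.42162887,  0.56669618]), 'ft_force': array([ 0.62601269, -0.58579332, -0.06048628]), 'wrist_torque': array([-0.0647805 ,  0.04585934,  0.03544808]), 'gripper_width': 0.0853610570901103}
scene {'fovy': 54.659136544869874, 'cx': 314.60175639811956, 'cy': 248.8287513780888, 'T': array([[-0.7556564 ,  0.46603969, -0.46020691,  0.13400759],
       [-0.65480768, -0.52199478,  0.54657877,  0.42961976],
       [ 0.01450179,  0.71437277,  0.69961507,  0.65058596],
       [ 0.        ,  0.        ,  0.        ,  1.        ]])}
side {'fovy': 43.8984862818302, 'cx': 316.59815101733045, 'cy': 229.51987160339525, 'T': array([[ 0.99955954, -0.01511138,  0.02554157,  0.57163654],
       [ 0.02951324,  0.41586578, -0.90894698, -1.21357174],
       [ 0.00311358,  0.90930044,  0.41612859,  0.60137283],
       [ 0.        ,  0.        ,  0.        ,  1.        ]])}
wrist {'fovy': 65.70646984690485, 'cx': 318.7156468504255, 'cy': 237.2079798175321, 'T': array([[ 0.28743579, -0.92422319, -0.25138052,  0.11676027],
       [ 0.95779836,  0.2768867 ,  0.07717552,  0.61754784],
       [-0.00172348, -0.26295486,  0.9648066 ,  0.37305961],
       [ 0.        ,  0.        ,  0.        ,  1.        ]])}
```

View pics/scene0.png

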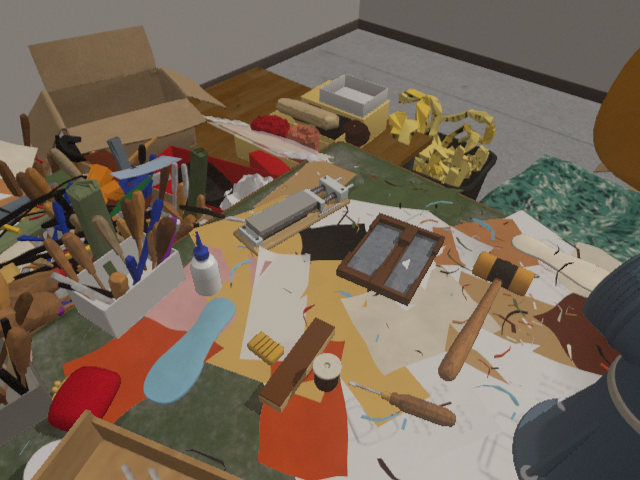

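View pics/side0.png

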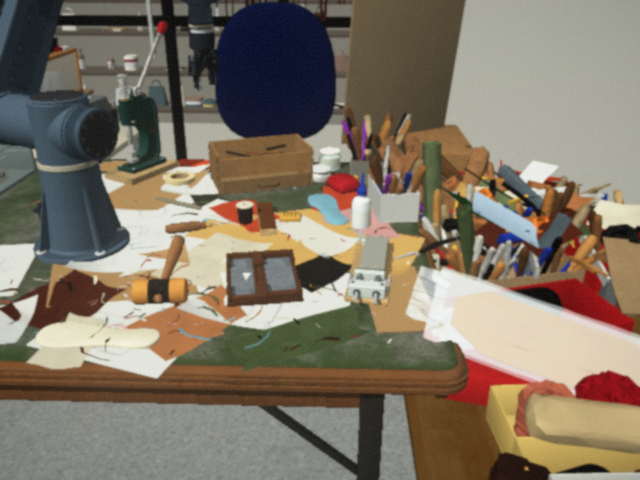

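View pics/wrist0.png

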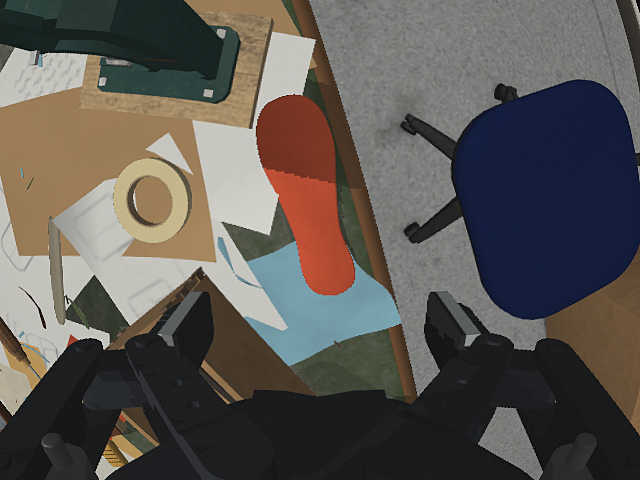

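```bash
cat > h.py <<'E'
import numpy as np,cv2
from rig import *
def cloud(n,z):
    c=get_calibration(n);d=z['d'];T=z['T']
    f=240/np.tan(np.radians(c['fovy'])/2)
    v,u=np.mgrid[0:480,0:640]
    P=np.stack([(u-c['cx'])/f*d,-(v-c['cy'])/f*d,-d],-1)
    W=P@T[:3,:3].T+T[:3,3]
    W[d==0]=np.nan
    return W
E
python3 - <<'E'
from h import *
for n,crops in (("scene",[(230,160,130,98),(330,205,120,100),(240,310,130,105)]),("side",[(215,180,190,130)])):
    z=np.load(f"pics/{n}0.npz");
    for i,(x,y,w,h) in enumerate(crops):
        cv2.imwrite(f"pics/{n}_c{i}.png",cv2.resize(z['im'][y:y+h,x:x+w,::-1],None,fx=(6 if n=="scene" else 4),fy=(6 if n=="scene" else 4),interpolation=cv2.INTER_CUBIC))
    W=cloud(n,z); m=(abs(W[...,2])<.3)&(W[...,0]>.1)&(W[...,0]<1)&(abs(W[...,1])<.45)
    # orthographic colour/height map 1.5mm
    s=.0015;H=np.zeros((560,600,3),np.uint8);Z=np.full((560,600),-1.)
    for p,c in zip(W[m],z['im'][m]):
        r=int((.42-p[1])/s);q=int((p[0]-.1)/s)
        if 0<=r<560 and 0<=q<600 and p[2]>Z[r,q]:Z[r,q]=p[2];H[r,q]=c[::-1]
    cv2.imwrite(f"pics/ortho_{n}.png",H)
    Zc=np.clip((Z+.005)/.06,0,1)*255
    cv2.imwrite(f"pics/orthoz_{n}.png",cv2.applyColorMap(Zc.astype(np.uint8),cv2.COLORMAP_JET))
E
```

```text
(no output)
```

View pics/scene_c0.png

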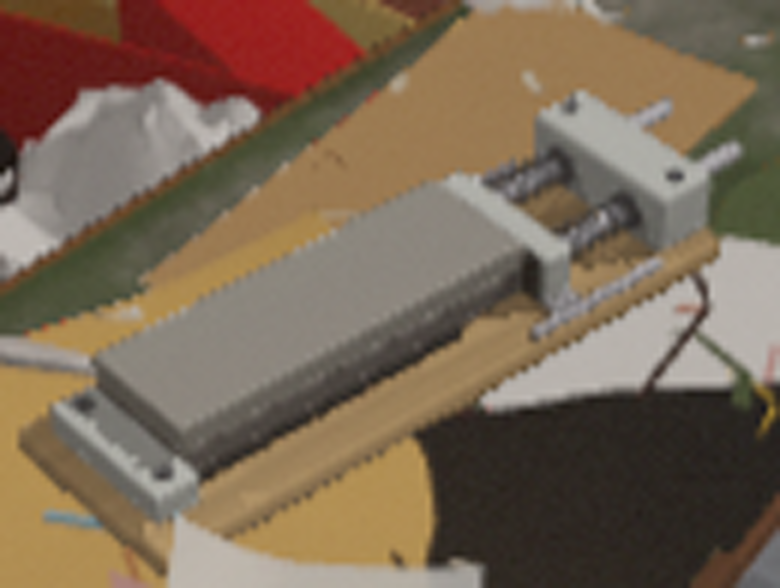

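View pics/scene_c1.png

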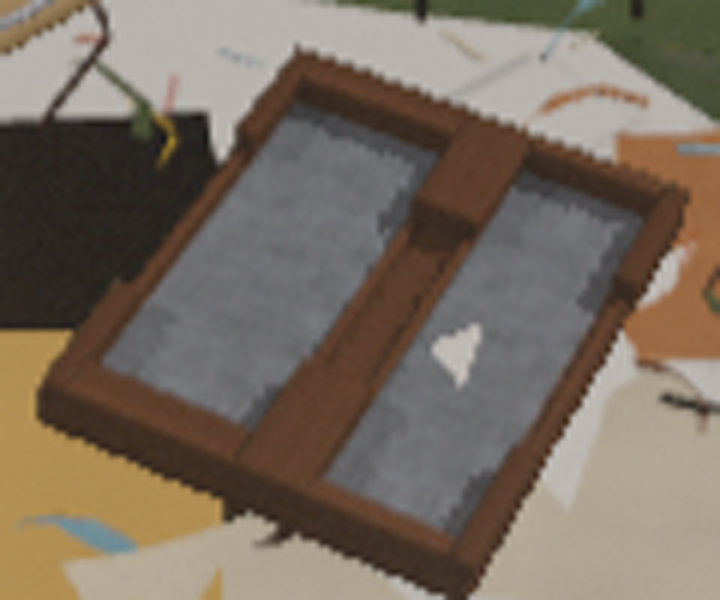

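View pics/scene_c2.png

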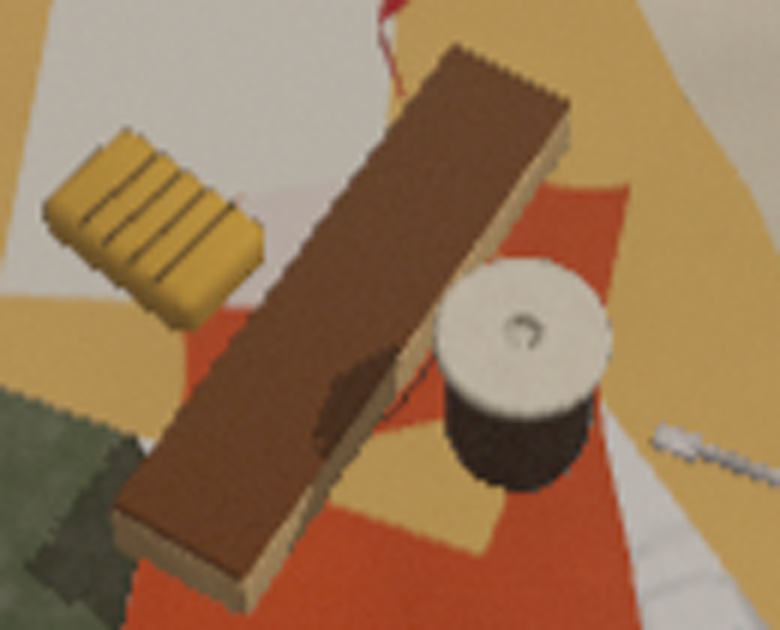

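View pics/ortho_scene.png

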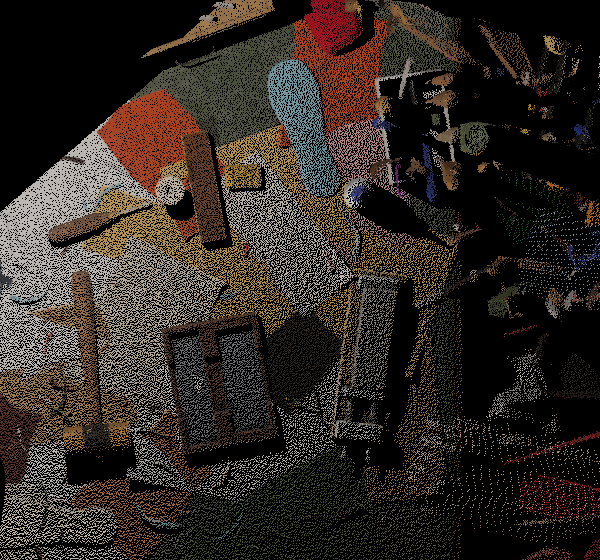

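View pics/orthoz_scene.png

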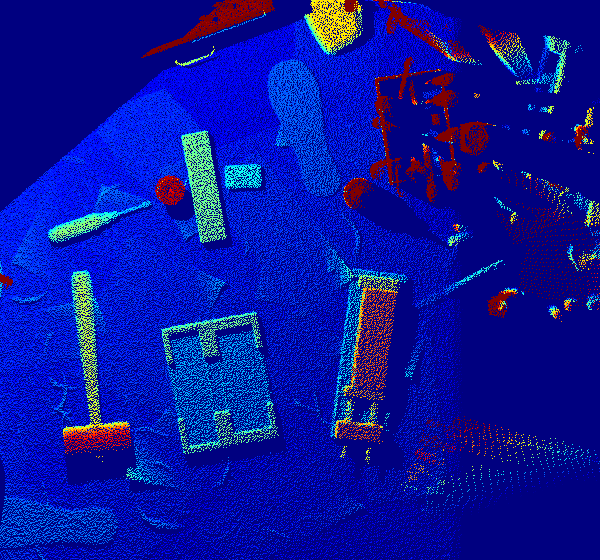

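View pics/side_c0.png

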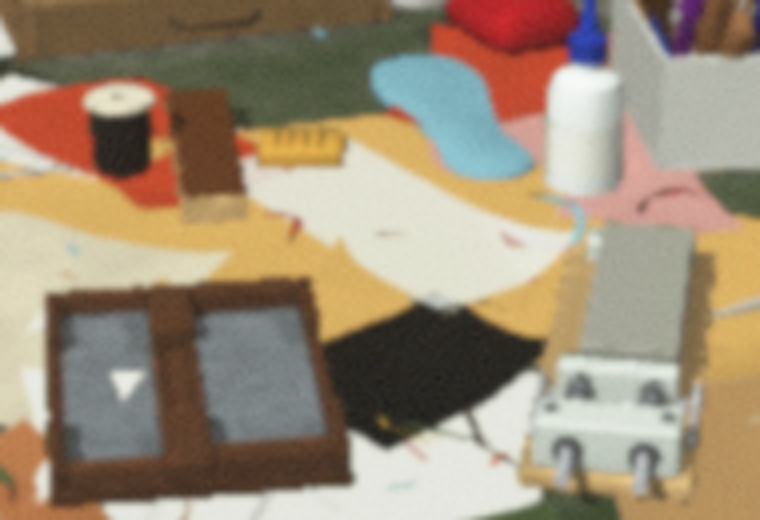

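The wide recess is the tray's right one (nearer the holder); the jaw end of the holder points toward -y. The strop's free end, away from the spool and wax, is its end at -y (scene crop, upper right). Next, I'll fit the faces numerically.

```bash
python3 - <<'E'
from h import *
def rect(n,x0,x1,y0,y1,z0,z1,name,shrink=True):
    W=cloud(n,np.load(f"pics/{n}0.npz"))
    m=(W[...,0]>x0)&(W[...,0]<x1)&(W[...,1]>y0)&(W[...,1]<y1)&(W[...,2]>z0)&(W[...,2]<z1)
    # largest component
    k,l,st,_=cv2.connectedComponentsWithStats(m.astype(np.uint8));i=1+st[1:,4].argmax();m=l==i
    m2=cv2.erode(m.astype(np.uint8),np.ones((2,2)))>0
    P=W[m];r=cv2.minAreaRect((P[:,:2]*1000).astype(np.float32))
    b=cv2.boxPoints(r)
    print(name,n,m.sum(),np.round(r[0],1),np.round(r[1],1),round(r[2],2),'z',np.round(np.nanmedian(P[:,2])*1000,1),b.round(0).tolist())
for n in("scene","side"):
    rect(n,.3,.5,.02,.25,.018,.03,'strop')
    rect(n,.58,.72,-.2,.02,.036,.05,'stone')
    rect(n,.32,.54,-.28,-.03,.019,.03,'tray')
    rect(n,.43,.52,.11,.2,.012,.022,'wax')
    rect(n,.3,.39,.08,.2,.04,.06,'spool')
    rect(n,.58,.74,-.3,-.1,.034,.05,'jaw+stone')
    rect(n,.58,.74,-.3,.05,.012,.022,'board')
    rect(n,.58,.75,-.01,.05,.025,.034,'stop')
    rect(n,.45,.6,.08,.2,.1,.16,'bottle')
E
```

```text
strop scene 2442 [406.1 139.3] [ 39.9 165.4] 10.25 z 24.0 [[372.0, 217.0], [401.0, 54.0], [440.0, 61.0], [411.0, 224.0]]
stone scene 1380 [660.5 -97.3] [169.2  62.3] 78.9 z 41.8 [[614.0, -174.0], [675.0, -186.0], [707.0, -20.0], [646.0, -8.0]]
tray scene 929 [417.8 -86.9] [144.7  55.3] 10.6 z 23.8 [[342.0, -73.0], [352.0, -127.0], [494.0, -101.0], [484.0, -46.0]]
wax scene 650 [464.8 155.3] [54.9 35.1] 1.7 z 17.7 [[437.0, 172.0], [438.0, 137.0], [493.0, 139.0], [492.0, 174.0]]
spool scene 653 [354.8 134.5] [43.  43.3] 70.87 z 51.8 [[327.0, 121.0], [368.0, 107.0], [382.0, 148.0], [341.0, 162.0]]
jaw+stone scene 621 [ 648.8 -140.4] [84.  62.3] 85.02 z 41.6 [[614.0, -180.0], [676.0, -185.0], [683.0, -101.0], [621.0, -96.0]]
board scene 1306 [653.6 -98.6] [279.8 109. ] 88.49 z 16.2 [[595.0, -237.0], [704.0, -240.0], [712.0, 40.0], [603.0, 43.0]]
stop scene 179 [668.3  -1.6] [16.4 61.7] 88.97 z 29.1 [[637.0, -9.0], [699.0, -10.0], [699.0, 6.0], [638.0, 7.0]]Traceback (most recent call last):
  File "<stdin>", line 20, in <module>
  File "<stdin>", line 6, in rect
ValueError: attempt to get argmax of an empty sequence
```

```bash
cat >> h.py <<'E'
def fit(W,x0,x1,y0,y1,z0,z1,name,q=.7,ref=0):
    m=(W[...,0]>x0)&(W[...,0]<x1)&(W[...,1]>y0)&(W[...,1]<y1)&(W[...,2]>z0)&(W[...,2]<z1)
    k,l,st,_=cv2.connectedComponentsWithStats(m.astype(np.uint8))
    if k<2: print(name,'none');return
    m=l==(1+st[1:,4].argmax());P=W[m][:,:2]*1000
    best=None
    for a in np.radians(np.arange(-45,45,.1)):
        e=np.array([np.cos(a),np.sin(a)]);f=np.array([-e[1],e[0]])
        A=np.percentile(P@e,[q,100-q]);B=np.percentile(P@f,[q,100-q])
        s=np.ptp(A)*np.ptp(B)
        if best is None or s<best[0]:best=(s,A.mean()*e+B.mean()*f,np.ptp(A),np.ptp(B),np.degrees(a))
    print(name,m.sum(),'c',best[1].round(1),'size',round(best[2],1),round(best[3],1),'deg',round(best[4],1),'z',round(float(np.median(W[m][:,2])*1000),1))
    return best,m
E
python3 - <<'E'
from h import *
for n in("scene","side"):
    W=cloud(n,np.load(f"pics/{n}0.npz"))
    fit(W,.3,.5,.02,.25,.018,.03,'strop')
    fit(W,.58,.72,-.2,.02,.0402,.05,'stone')
    fit(W,.58,.72,-.2,-.12,.036,.0396,'jaw')
    fit(W,.32,.54,-.28,-.03,.005,.03,'trayall')
    fit(W,.42,.54,-.28,-.03,.007,.0145,'recess')
    fit(W,.34,.43,-.28,-.03,.007,.0145,'recessN')
    fit(W,.58,.75,-.02,.05,.025,.032,'stop')
    fit(W,.6,.72,-.28,-.18,.0405,.05,'housing')
    fit(W,.43,.52,.11,.2,.012,.022,'wax')
    fit(W,.3,.39,.08,.2,.045,.06,'spool')
E
```

```text
strop 2442 c [405.9 140.2] size 39.0 161.7 deg 10.0 z 24.0
stone 1131 c [660.6 -88.7] size 50.4 148.8 deg -7.6 z 42.2
jaw 106 c [ 639.9 -164. ] size 43.7 68.3 deg 43.9 z 38.1
trayall 7438 c [ 425.1 -157.8] size 202.1 239.8 deg -3.1 z 12.7
recess 1741 c [ 461.7 -158.7] size 83.0 154.8 deg 1.1 z 12.5
recessN 1762 c [ 388.2 -167.2] size 82.1 159.3 deg -2.0 z 12.5
stop 239 c [667.8  -6.9] size 60.2 24.6 deg -3.4 z 29.1
housing 202 c [ 637.9 -226.8] size 66.7 25.8 deg -7.1 z 42.4
wax 650 c [464.5 155.4] size 53.3 34.3 deg 1.0 z 17.7
spool 632 c [354.7 135. ] size 41.2 41.5 deg -38.3 z 51.9
strop 441 c [407.4 137.5] size 38.3 165.9 deg 10.1 z 22.2
stone 424 c [661.5 -91.4] size 48.1 148.1 deg -8.3 z 41.0
jaw 107 c [ 649.8 -168.5] size 49.0 43.3 deg -38.0 z 37.1
trayall 3947 c [ 415.5 -159.5] size 174.3 190.5 deg 9.5 z 11.7
recess 1120 c [ 459.9 -137.2] size 78.7 140.6 deg 3.5 z 10.9
recessN 1106 c [ 393.6 -149.8] size 74.1 155.4 deg 2.3 z 10.9
stop 13 c [642.9  -4.2] size 6.5 18.3 deg -2.7 z 27.3
housing 48 c [ 654.3 -233.9] size 32.7 25.3 deg -4.8 z 41.2
wax 142 c [466.7 152.6] size 50.6 40.3 deg 5.8 z 16.0
spool 120 c [355.7 133.1] size 40.3 41.8 deg 32.3 z 49.9
```

```bash
python3 - <<'E'
from h import *
W=cloud("scene",np.load("pics/scene0.npz"))
m=(W[...,0]>.32)&(W[...,0]<.545)&(W[...,1]>-.29)&(W[...,1]<-.03)&(W[...,2]>.0205)&(W[...,2]<.03)
P=W[m][:,:2]*1000
for q in (.3,1):
  best=None
  for a in np.radians(np.arange(-20,40,.1)):
    e=np.array([np.cos(a),np.sin(a)]);f=np.array([-e[1],e[0]])
    A=np.percentile(P@e,[q,100-q]);B=np.percentile(P@f,[q,100-q])
    s=np.ptp(A)*np.ptp(B)
    if best is None or s<best[0]:best=(s,A.mean()*e+B.mean()*f,np.ptp(A),np.ptp(B),np.degrees(a))
  print(best)
# rim histogram in tray frame
a=np.radians(best[4]);e=np.array([np.cos(a),np.sin(a)]);f=np.array([-e[1],e[0]])
U=(W[...,:2]*1000-best[1])@e;V=(W[...,:2]*1000-best[1])@f;Z=W[...,2]*1000
s=(abs(V)>55)&(abs(V)<75)&(abs(U)<80)
for u in np.arange(-78,78,2): 
    k=s&(U>=u)&(U<u+2); print(int(u),round(float(np.median(Z[k])),1),end='; ')
print()
s=(U>12)&(U<60)
for v in np.arange(-100,100,2): 
    k=s&(V>=v)&(V<v+2); print(int(v),round(float(np.median(Z[k])),1),end='; ')
E
```

```text
(np.float64(27669.3627099205), array([ 430.05091483, -154.65430309]), np.float64(144.20641780641415), np.float64(191.8733100149846), np.float64(10.400000000000434))
(np.float64(27256.571961812067), array([ 429.82105252, -154.48118549]), np.float64(143.20983994966429), np.float64(190.32611146966067), np.float64(10.100000000000428))
-78 5.2; -76 5.5; -74 5.9; -72 22.7; -70 24.4; -68 24.7; -66 23.8; -64 23.2; -62 13.3; -60 13.0; -58 12.5; -56 12.8; -54 13.1; -52 13.0; -50 12.8; -48 12.4; -46 12.7; -44 12.6; -42 13.0; -40 12.7; -38 12.7; -36 12.5; -34 11.9; -32 12.6; -30 12.1; -28 12.7; -26 12.4; -24 12.6; -22 12.6; -20 12.8; -18 18.8; -16 24.2; -14 24.6; -12 24.1; -10 24.2; -8 24.0; -6 24.0; -4 23.8; -2 23.7; 0 24.3; 2 24.1; 4 24.4; 6 22.9; 8 14.1; 10 12.8; 12 12.5; 14 12.3; 16 12.3; 18 12.9; 20 12.6; 22 12.6; 24 12.7; 26 13.2; 28 12.6; 30 13.3; 32 12.7; 34 13.1; 36 12.2; 38 12.8; 40 12.7; 42 12.8; 44 13.1; 46 12.7; 48 12.6; 50 12.6; 52 12.9; 54 12.3; 56 12.8; 58 12.6; 60 12.7; 62 14.3; 64 20.3; 66 23.9; 68 24.2; 70 24.1; 72 22.7; 74 nan; 76 nan; 
  return _methods._mean(a, axis=axis, dtype=dtype,
  ret = ret.dtype.type(ret / rcount)
```

```bash
cat >> h.py <<'E'
from scipy.spatial.transform import Rotation as R
def yaw(s):
    M=R.from_quat(s['eef_rot']).as_matrix();return M[:,0],np.degrees(np.arctan2(M[1,2],M[0,2]))
E
python3 - <<'E'
from h import *
print(yaw(read_state()))
W=cloud("scene",np.load("pics/scene0.npz"))
fit(W,.55,.75,.05,.2,.06,.11,'bottle')
E
```

```text
(array([-7.79303906e-04, -1.46205647e-03, -9.99998628e-01]), np.float64(73.28110257749128))
bottle 811 c [712.  173.4] size 68.0 60.9 deg 9.4 z 76.6
```

Request:
jog_arm --pt "0.03 -0.05 0" --pt "0.04 -0.057 0" --pt "0.04 -0.057 0" --pt "0.04 -0.057 0" --pt "0.04 -0.057 0" --pt "0.04 -0.057 0" --pt "0.04 -0.057 0" --pt "0.04 -0.057 0" --turn '[-0.1,-0.118,-0.118,-0.118,-0.118,-0.118,-0.118,-0.118]' --hand '[1,1,1,1,1,1,1,1]' --newtons 80

```text
clock: 1.15
tcp_pos: [0.462, 0.1887, 0.2313]
eef_rot: [-0.123, 0.696, 0.123, 0.696]
ft_force: [0.5, 0.8, -0.7]
gripper_width: 0.0854
```

Request:
jog_arm --pt "0.04 -0.057 0" --pt "0.04 -0.057 0" --pt "0.04 -0.057 0" --pt "0.04 -0.056 0" --pt "0.01 -0.01 0" --pt "0 0 0" --turn '[-0.118,-0.118,-0.118,-0.118,-0.014,0]' --hand '[1,1,1,1,1,1]'

```text
clock: 1.9
tcp_pos: [0.6149, -0.0244, 0.2306]
eef_rot: [0.048, 0.706, -0.047, 0.705]
ft_force: [-0.8, 0.6, 0.4]
gripper_width: 0.0853
```

```bash
cat >> h.py <<'E'
def wcloud(d,c):
    f=240/np.tan(np.radians(c['fovy'])/2)
    v,u=np.mgrid[0:480,0:640];x=u-c['cx'];y=v-c['cy'];r=np.hypot(x,y)+1e-9;t=np.tan(r/f)
    P=np.stack([x/r*t*d,-y/r*t*d,-d],-1);T=c['T'];W=P@T[:3,:3].T+T[:3,3];W[d==0]=np.nan
    return W
def wshot(name):
    s=read_state();c=get_calibration("wrist");im,d=get_image("wrist")
    cv2.imwrite(f"pics/{name}.png",im[:,:,::-1]);np.savez(f"pics/{name}.npz",im=im,d=d)
    print(s['clock'],s['tcp_pos'].round(4),yaw(s)[1].round(2),s['ft_force'].round(1),round(s['gripper_width'],4))
    return wcloud(d,c)
E
python3 - <<'E'
from h import *
W=wshot("w1");print(read_state()['joints'].round(2))
fit(W,.58,.74,-.19,.02,.0395,.05,'stone')
fit(W,.58,.75,-.02,.05,.0255,.032,'stop')
fit(W,.58,.75,-.3,-.18,.038,.05,'housing')
E
```

```text
1.9 [ 0.6149 -0.0244  0.2306] -7.67 [-0.8  0.6  0.4] 0.0853
[-0.22  0.51  1.46  0.    1.17 -0.09]
stone 7400 c [662.3 -87.6] size 49.0 147.6 deg -7.5 z 42.1
stop 1229 c [669.1  -4.5] size 59.1 18.0 deg -6.7 z 29.0
housing 852 c [ 640.5 -224.3] size 68.5 23.5 deg -10.2 z 41.8
```

View pics/w1.png

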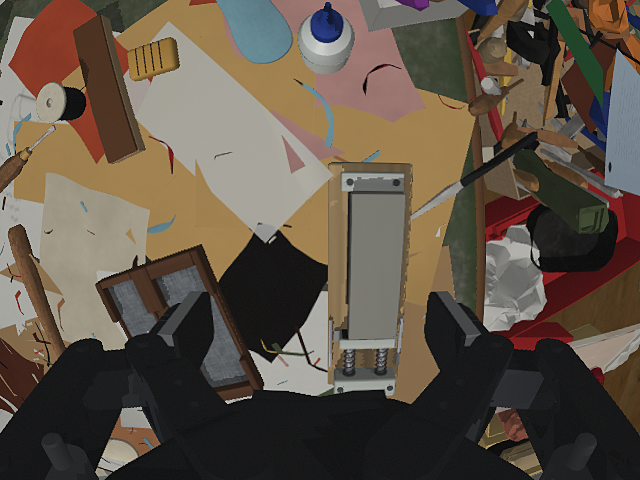

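Request:
jog_arm --pt "0.024 -0.032 -0.02" --pt "0.0226 -0.0318 -0.04" --pt "0 0 -0.05" --pt "0 0 -0.04" --pt "0 0 0" --turn '[0,0,0,0,0]' --hand '[1,1,1,1,1]'

```text
clock: 2.58
tcp_pos: [0.6577, -0.0846, 0.0779]
eef_rot: [0.047, 0.709, -0.045, 0.702]
ft_force: [-0.8, 0.6, 0.0]
gripper_width: 0.0855
```

```bash
python3 - <<'E'
from h import *
W=wshot("w2")
fit(W,.58,.74,-.19,.02,.0395,.05,'stone')
fit(W,.58,.75,-.02,.05,.0255,.032,'stop')
E
```

```text
2.575 [ 0.6577 -0.0846  0.0779] -7.48 [-0.8  0.6  0. ] 0.0855
stone 25181 c [662.4 -87.4] size 49.0 146.9 deg -7.8 z 42.0
stop 3829 c [669.3  -4.3] size 58.6 16.9 deg -7.8 z 29.0
```

View pics/w2.png

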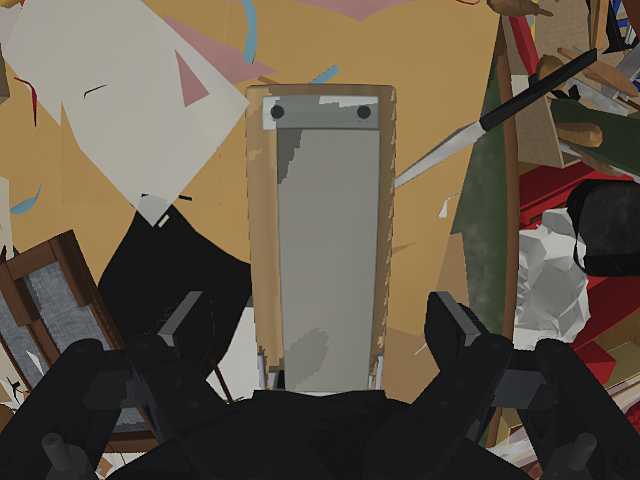

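Request:
jog_arm --pt "0.004 -0.003 -0.02" --pt "0 0 -0.02" --pt "0 0 -0.012" --pt "0 0 -0.003" --pt "0 0 0" --turn '[0,0,0,0,0]' --hand '[1,1,1,1,1]'

```text
clock: 3.25
tcp_pos: [0.6657, -0.0908, 0.0261]
eef_rot: [0.047, 0.706, -0.047, 0.705]
ft_force: [0.4, -0.8, 0.2]
gripper_width: 0.0855
```

Request:
jog_arm --pt "-0.0035 0.0025 -0.004" --pt "0 0 0" --pt "0 0 0" --pt "0 0 0" --pt "0 0 0" --pt "0 0 0" --pt "0 0 0" --turn '[0,0,0,0,0,0,0]' --hand '[1,1,-1,-1,-1,-1,-1]' --newtons 90

```text
clock: 4.12
tcp_pos: [0.6619, -0.0882, 0.0231]
eef_rot: [0.047, 0.706, -0.047, 0.705]
ft_force: [-2.0, -0.3, 5.4]
gripper_width: 0.048
```

```bash
python3 - <<'E'
from h import *
W=wshot("w3")
im,d=get_image("scene");z=dict(im=im,d=d,T=get_calibration("scene")["T"])
cv2.imwrite("pics/s3.png",cv2.resize(im[90:330,150:470,::-1],None,fx=2.4,fy=2.4))
E
```

```text
4.125 [ 0.6619 -0.0882  0.0231] -7.61 [-2.  -0.3  5.4] 0.048
```

View pics/s3.png

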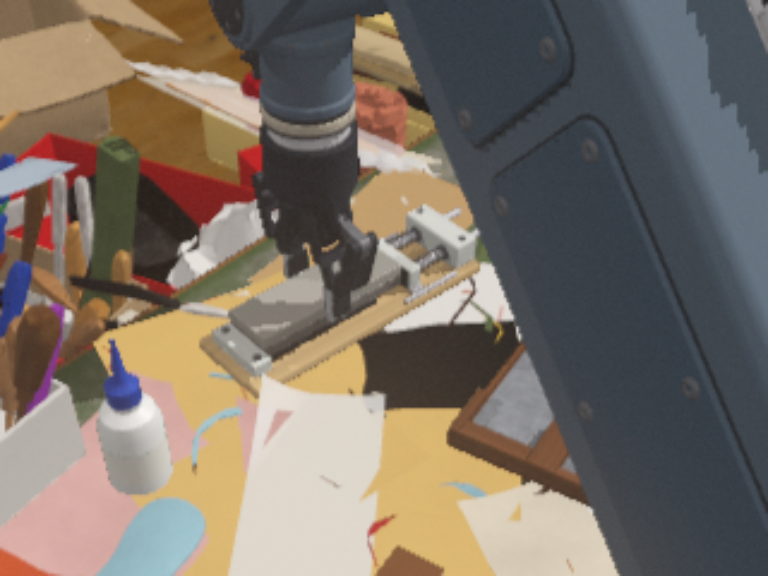

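View pics/w3.png

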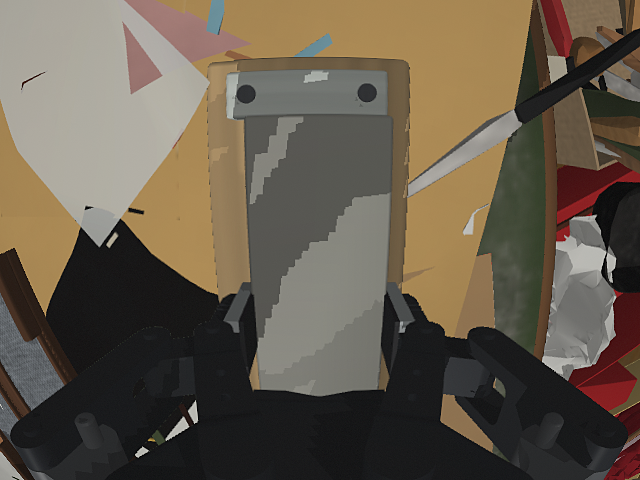

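Request:
jog_arm --pt "0 0 0.006" --pt "0 0 0.008" --pt "0 0 0.01" --pt "0 0 0.015" --pt "0 0 0.02" --pt "0 0 0.03" --pt "0 0 0.02" --pt "0 0 0" --turn '[0,0,0,0,0,0,0,0]' --hand '[-1,-1,-1,-1,-1,-1,-1,-1]'

```text
clock: 5.22
tcp_pos: [0.6639, -0.0888, 0.1344]
eef_rot: [0.046, 0.703, -0.048, 0.708]
ft_force: [1.0, 0.8, -3.2]
gripper_width: 0.0478
```

```bash
python3 - <<'E'
from h import *
W=wshot("w4")
fit(W,.58,.74,-.19,.03,.11,.16,'stone')
fit(W,.58,.75,-.02,.05,.0255,.032,'stop')
E
```

```text
5.225 [ 0.6639 -0.0888  0.1344] -7.62 [ 1.   0.8 -3.2] 0.0478
stone 39193 c [667.6 -68.4] size 59.0 106.9 deg -8.9 z 153.3
stop 1385 c [669.7  -0.8] size 58.8 10.3 deg -7.6 z 29.0
```

View pics/w4.png

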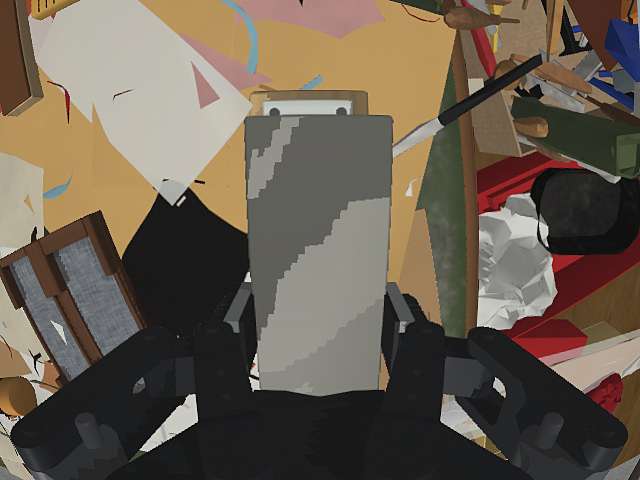

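Request:
jog_arm --pt "-0.03 -0.01 0" --pt "-0.05 -0.015 0" --pt "-0.05 -0.015 0" --pt "-0.04 -0.012 0" --pt "-0.026 -0.008 0" --pt "0 0 0" --pt "0 0 0" --turn '[0.05,0.08,0.08,0.07,0.031,0,0]' --hand '[-1,-1,-1,-1,-1,-1,-1]'

```text
clock: 6.15
tcp_pos: [0.467, -0.1485, 0.1311]
eef_rot: [-0.063, 0.704, 0.063, 0.705]
ft_force: [0.0, -0.0, -3.5]
gripper_width: 0.0476
```

```bash
python3 - <<'E'
from h import *
W=wshot("w5")
im,d=get_image("side");cv2.imwrite("pics/side5.png",cv2.resize(im[150:330,180:420,::-1],None,fx=3.3,fy=3.3))
E
```

```text
6.15 [ 0.467  -0.1485  0.1311] 10.16 [ 0.  -0.  -3.5] 0.0476
```

View pics/w5.png

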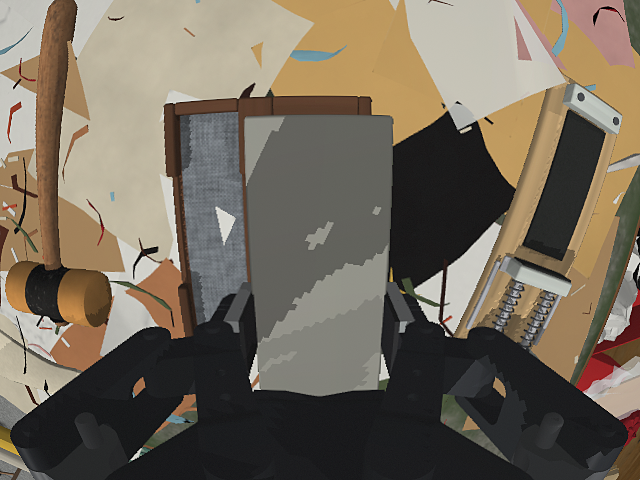

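View pics/side5.png

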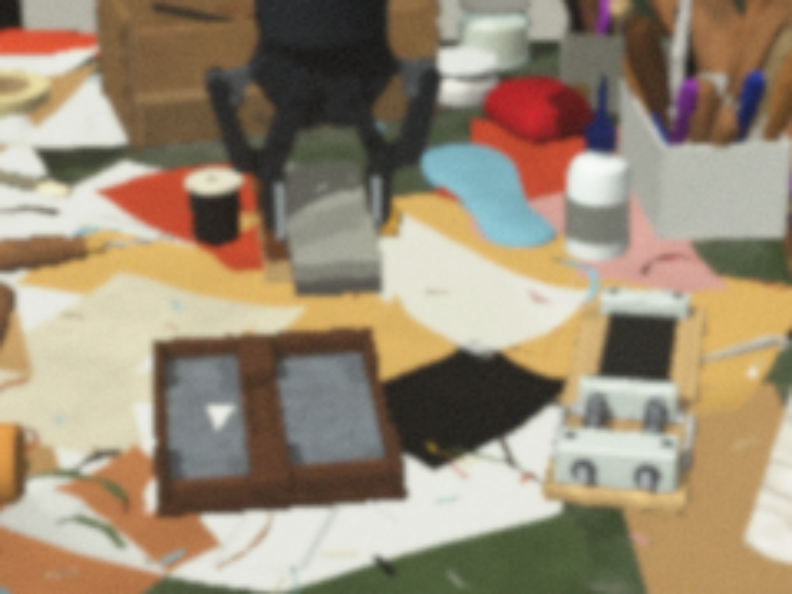

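```bash
python3 - <<'E'
from h import *
z=np.load("pics/w5.npz");W=wcloud(z['d'],get_calibration("wrist"))*1000
a=np.radians(10.2);e=np.array([np.cos(a),np.sin(a)]);f=np.array([-e[1],e[0]])
C=np.array([465.3,-148.1])
U=(W[...,:2]-C)@e;V=(W[...,:2]-C)@f;Z=W[...,2]
def rep(m,nm): print(nm,m.sum(),'U',np.percentile(U[m],[.5,2,98,99.5]).round(1),'V',np.percentile(V[m],[.5,2,98,99.5]).round(1),'Z',np.median(Z[m]).round(1))
m=(Z>145)&(Z<156)&(V>20)&(abs(U)<33);rep(m,'stone front')
for v in (25,40,55,68):
    k=m&(abs(V-v)<4); print(v,np.percentile(U[k],[1,99]).round(1),Z[k].mean().round(1))
m=(Z>19)&(Z<28)&(V>0);m&=(V<110)&(U>-130)&(U<40);rep(m,'rim')
for u in (-100,-80,-60,-40,20):
    k=m&(abs(U-u)<5)&(V>70);
    if k.sum()>5:print('far rim at',u,np.percentile(V[k],[1,50,99]).round(1))
for v in (20,30,50,60,80):
    k=(abs(V-v)<4)&(Z>5)&(Z<19)&(U<-30)&(U>-120); print('left floor U',v,np.percentile(U[k],[1,99]).round(1)) if k.sum() else 0
    k=m&(abs(V-v)<3); print('  rim U',v,np.percentile(U[k],[1,99]).round(1)) if k.sum() else 0
E
```

```text
stone front 22529 U [-21.8 -21.   26.5  27.3] V [20.3 21.2 73.  73.8] Z 150.1
25 [-21.4  27.1] 150.1
40 [-21.4  27.1] 150.1
55 [-21.8  26.9] 150.1
68 [-21.7  26.9] 150.1
rim 4553 U [-105.8 -104.8   34.5   37.1] V [43.5 46.2 94.7 95. ] Z 23.9
far rim at -100 [70.4 83.  94.8]
far rim at -80 [86.1 90.4 95. ]
far rim at -60 [86.  90.3 94.9]
far rim at -40 [82.2 88.5 94.9]
far rim at 20 [83.  89.  94.7]
left floor U 20 [-118.5  -49.1]
left floor U 30 [-118.8  -49.4]
left floor U 50 [-119.3  -54.3]
  rim U 50 [-105.8  -47.6]
left floor U 60 [-118.7  -54. ]
  rim U 60 [-105.6  -47.2]
left floor U 80 [-117.8  -54.1]
  rim U 80 [-105.5   35.9]
```

Request:
jog_arm --pt "-0.0017 0.0003 -0.02" --pt "0 0 -0.03" --pt "0 0 -0.025" --pt "0 0 -0.014" --pt "0 0 0" --pt "0 0 0" --turn '[0,0,0,0,0,0]' --hand '[-1,-1,-1,-1,-1,-1]'

```text
clock: 7.0
tcp_pos: [0.4653, -0.1481, 0.0429]
eef_rot: [-0.063, 0.704, 0.063, 0.705]
ft_force: [0.1, 0.2, -3.9]
gripper_width: 0.0478
```

```bash
python3 - <<'E'
from h import *
W=wshot("w6")*1000
im,d=get_image("side");cv2.imwrite("pics/side6.png",cv2.resize(im[190:320,200:360,::-1],None,fx=4.8,fy=4.6))
a=np.radians(10.2);e=np.array([np.cos(a),np.sin(a)]);f=np.array([-e[1],e[0]])
C=np.array([465.3,-148.1])
U=(W[...,:2]-C)@e;V=(W[...,:2]-C)@f;Z=W[...,2]
m=(Z>54)&(Z<66)&(V>20)&(abs(U)<33)
print(np.percentile(U[m],[1,99]),np.percentile(V[m],99))
m=(Z>20)&(Z<28)&(V>75)&(V<100)&(U>-120)&(U<50);print(np.percentile(U[m],[1,99]),np.percentile(V[m],99))
k=(Z>9)&(Z<15)&(U<-30)&(U>-110)&(V<75);print('narrow floor U',np.percentile(U[k],[1,99]))
E
```

```text
7.0 [ 0.4653 -0.1481  0.0429] 10.22 [ 0.1  0.2 -3.9] 0.0478
[-23.56725455  24.95931658] 74.1073379088
[-104.58632273   36.39502641] 94.81257424136679
narrow floor U [-103.38509413  -35.00805965]
```

View pics/w6.png

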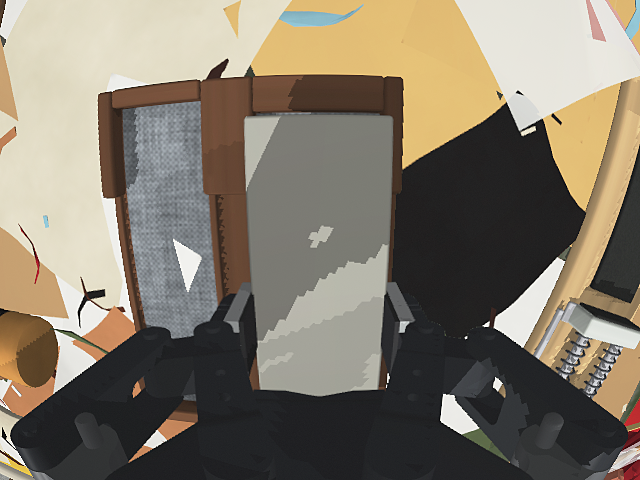

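View pics/side6.png

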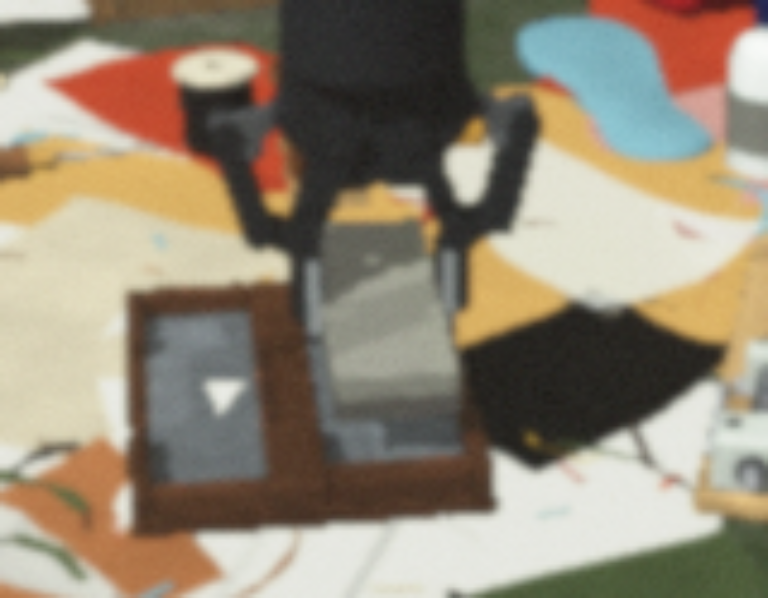

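Request:
jog_arm --pt "0 0 -0.012" --pt "0 0 -0.009" --pt "0 0 -0.005" --pt "0 0 -0.002" --pt "0 0 0" --turn '[0,0,0,0,0]' --hand '[-1,-1,-1,-1,-1]'

```text
clock: 7.72
tcp_pos: [0.4641, -0.1477, 0.0151]
eef_rot: [-0.063, 0.704, 0.063, 0.704]
ft_force: [-0.6, 0.6, 5.6]
gripper_width: 0.0478
```

Request:
jog_arm --pt "0 0 0" --pt "0 0 0" --pt "0 0 0.002" --pt "0 0 0.02" --pt "0 0 0.03" --pt "0 0 0.05" --pt "0 0 0.03" --pt "0 0 0" --turn '[0,0,0,0,0,0,0,0]' --hand '[0.6,0.6,0.6,0.8,1,1,1,1]'

```text
clock: 8.72
tcp_pos: [0.466, -0.1487, 0.1486]
eef_rot: [-0.064, 0.703, 0.062, 0.706]
ft_force: [0.0, -0.7, -0.3]
gripper_width: 0.0853
```

```bash
python3 - <<'E'
from h import *
W=wshot("w7")
fit(W,.41,.53,-.26,-.05,.030,.042,'stone')
fit(W,.58,.75,-.02,.05,.0255,.032,'stop')
E
```

```text
8.725 [ 0.466  -0.1487  0.1486] 10.2 [ 0.  -0.7 -0.3] 0.0853
stone 13725 c [ 465.2 -147.5] size 49.2 146.8 deg 10.4 z 34.1
stop 1114 c [668.4  -4.8] size 59.1 18.0 deg -7.9 z 29.1
```

View pics/w7.png

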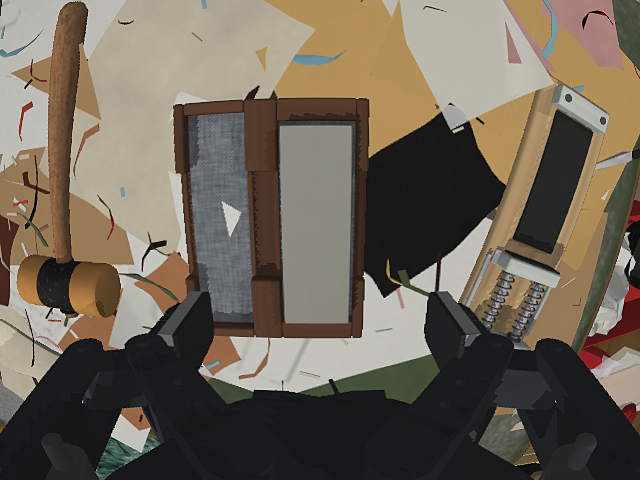

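Request:
jog_arm --pt "-0.008 0.04 0" --pt "-0.011 0.055 0" --pt "-0.011 0.055 0" --pt "-0.011 0.055 0" --pt "-0.009 0.033 0" --pt "0 0 0" --pt "0 0 0" --turn '[0,0,0,0,0,0,0]' --hand '[1,1,1,1,1,1,1]'

```text
clock: 9.65
tcp_pos: [0.4144, 0.0898, 0.1455]
eef_rot: [-0.063, 0.705, 0.063, 0.704]
ft_force: [-0.7, -0.5, 0.2]
gripper_width: 0.0856
```

```bash
python3 - <<'E'
from h import *
W=wshot("w8");print(read_state()['joints'].round(2))
fit(W,.34,.5,.02,.25,.021,.03,'strop')
fit(W,.43,.52,.11,.2,.012,.0205,'wax')
fit(W,.3,.39,.08,.2,.045,.06,'spool')
E
```

```text
9.65 [0.4144 0.0898 0.1455] 10.22 [-0.7 -0.5  0.2] 0.0856
[-0.05  0.42  2.01 -0.    0.72 -0.23]
strop 12001 c [407.7 140.6] size 38.3 160.1 deg 10.2 z 24.0
wax 3251 c [465.9 155.7] size 53.4 34.2 deg 2.6 z 17.8
spool 3473 c [356.7 135.4] size 41.4 41.0 deg 13.1 z 51.9
```

View pics/w8.png

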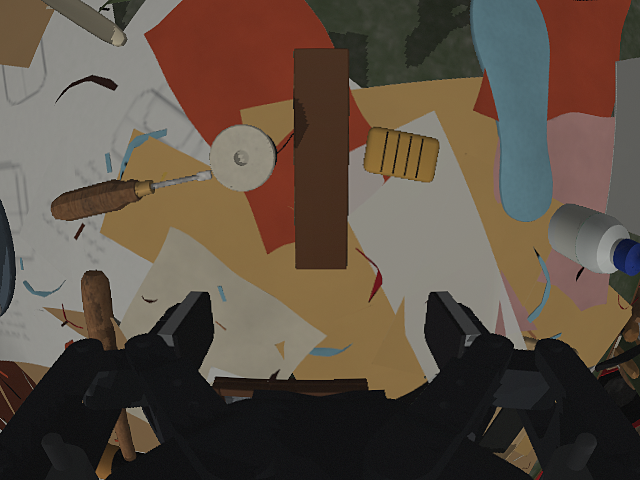

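Request:
jog_arm --pt "0.0012 0.0025 -0.03" --pt "0 0 -0.045" --pt "0 0 -0.035" --pt "0 0 -0.015" --pt "0 0 -0.006" --pt "0 0 0" --pt "0 0 0" --turn '[0,0,0,0,0,0,0]' --hand '[1,1,1,1,1,1,1]'

```text
clock: 10.58
tcp_pos: [0.4163, 0.0923, 0.0159]
eef_rot: [-0.063, 0.704, 0.063, 0.705]
ft_force: [-0.4, 0.1, -0.8]
gripper_width: 0.0851
```

```bash
python3 - <<'E'
from h import *
W=wshot("w9")
E
```

```text
10.575 [0.4163 0.0923 0.0159] 10.17 [-0.4  0.1 -0.8] 0.0851
```

View pics/w9.png

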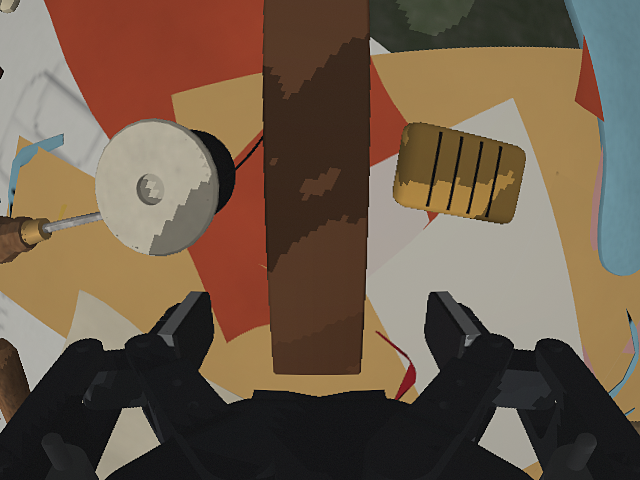

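Request:
jog_arm --pt "0 0 -0.006" --pt "0 0 -0.003" --pt "0 0 0" --pt "0 0 0" --pt "0 0 0" --pt "0 0 0" --pt "0 0 0" --pt "0 0 0" --turn '[0,0,0,0,0,0,0,0]' --hand '[1,1,1,-1,-1,-1,-1,-1]' --newtons 90

```text
clock: 11.62
tcp_pos: [0.4158, 0.0926, 0.0068]
eef_rot: [-0.063, 0.704, 0.063, 0.705]
ft_force: [0.2, -0.1, 5.7]
gripper_width: 0.0377
```

Request:
jog_arm --pt "0 0 0" --pt "0 0 0.01" --pt "0 0 0.03" --pt "0 0 0.04" --pt "0 0 0.03" --pt "0 0 0" --pt "0 0 0" --turn '[0,0,0,0,0,0,0]' --hand '[-1,-1,-1,-1,-1,-1,-1]'

```text
clock: 12.5
tcp_pos: [0.4151, 0.0926, 0.116]
eef_rot: [-0.063, 0.705, 0.063, 0.704]
ft_force: [0.4, -0.2, -1.1]
gripper_width: 0.0379
```

```bash
python3 - <<'E'
from h import *
W=wshot("w10")
r=fit(W,.34,.5,.02,.25,.10,.16,'strop')
if r:
    m=r[1]&(W[...,2]<.16); P=W[m]
    A=np.c_[P[:,:2],np.ones(len(P))];print(np.linalg.lstsq(A,P[:,2],rcond=None)[0])
im,d=get_image("side");cv2.imwrite("pics/side10.png",cv2.resize(im[120:320,180:420,::-1],None,fx=3.3,fy=3))
E
```

```text
12.5 [0.4151 0.0926 0.116 ] 10.2 [ 0.4 -0.2 -1.1] 0.0379
strop 46154 c [405.9 133.3] size 55.9 145.6 deg 14.8 z 133.2
[ 0.0031619  -0.02779732  0.13666955]
```

View pics/w10.png

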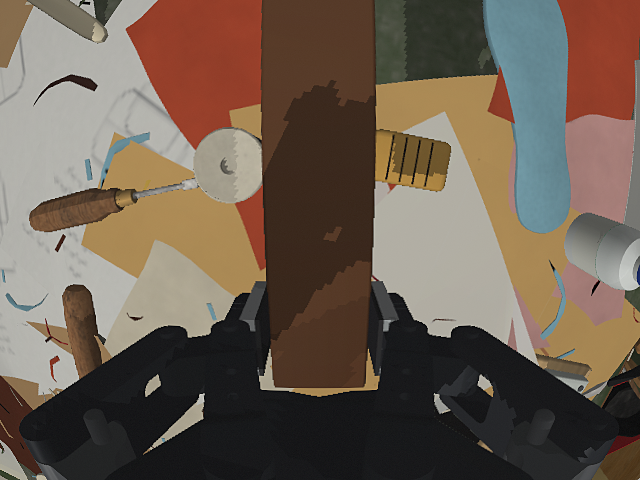

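View pics/side10.png

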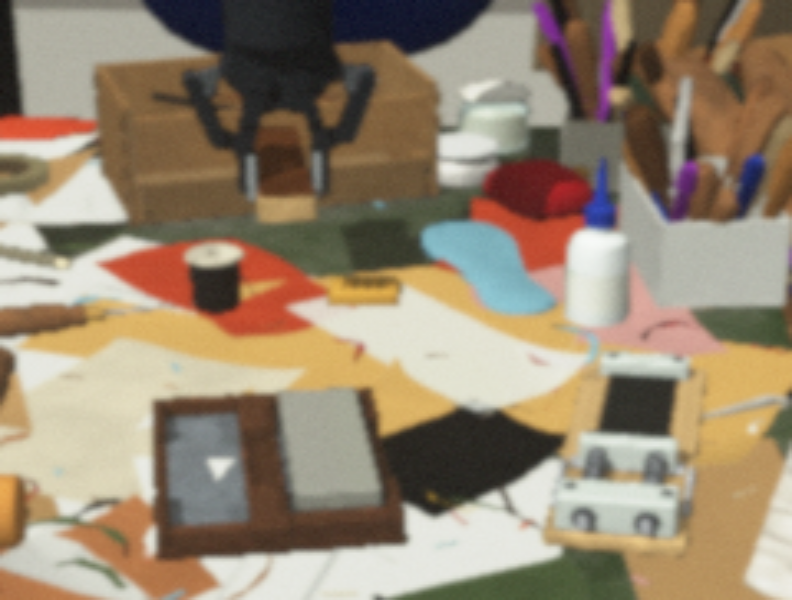

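```bash
cat >> h.py <<'E'
def prof(W,tcp,a,vs,hw=17):
    # tool frame: e=tool z dir, f perpendicular (long)
    e=np.array([np.cos(a),np.sin(a)]);f=np.array([-e[1],e[0]])
    U=(W[...,:2]-tcp[:2])@e*1000;V=(W[...,:2]-tcp[:2])@f*1000;Z=(W[...,2]-tcp[2])*1000
    for v in vs:
        k=(abs(V-v)<2)&(abs(U)<hw)&(abs(Z-18)<25)
        if k.sum():
            k2=(abs(V-v)<2)&(abs(U)<30)&(abs(Z-np.median(Z[k]))<3);print(v,'z',np.median(Z[k]).round(1),'U',np.percentile(U[k2],[1,99]).round(1),k.sum())
    return U,V,Z
E
python3 - <<'E'
from h import *
z=np.load("pics/w10.npz");W=wcloud(z['d'],get_calibration("wrist"));s=read_state()
U,V,Z=prof(W,s['tcp_pos'],np.radians(10.2),[-38,-36,-34,-32,-30,-28,-20,0,20,40,60,80,100,115,125,128,130,132])
E
```

```text
-34 z 16.9 U [-17.4  19.8] 163
-32 z 17.1 U [-17.4  19.9] 448
-30 z 17.3 U [-17.9  20. ] 583
-28 z 17.3 U [-18.   19.8] 628
-20 z 17.2 U [-17.8  20. ] 674
0 z 17.3 U [-17.9  19.9] 810
20 z 17.2 U [-18.   20.1] 964
40 z 17.2 U [-17.8  19.8] 1105
60 z 17.1 U [-18.3  19.6] 1200
80 z 17.1 U [-18.2  19.6] 1189
100 z 17.0 U [-18.3  19.5] 1108
115 z 16.9 U [-18.5  19.8] 734
```

Request:
jog_arm --pt "0.01 -0.035 0" --pt "0.015 -0.05 0" --pt "0.015 -0.05 0" --pt "0.05 -0.02 0" --pt "0.05 -0.015 0" --pt "0.05 -0.012 0" --pt "0.035 -0.008 0" --pt "0 0 0" --turn '[-0.04,-0.05,-0.05,-0.05,-0.05,-0.05,-0.0215,0]' --hand '[-1,-1,-1,-1,-1,-1,-1,-1]'

```text
clock: 13.6
tcp_pos: [0.6427, -0.0983, 0.1142]
eef_rot: [0.047, 0.705, -0.047, 0.706]
ft_force: [-0.2, 0.6, -2.4]
gripper_width: 0.0378
```

Request:
jog_arm --pt "0.015 -0.004 -0.02" --pt "0 0 -0.02" --pt "0 0 0" --pt "0 0 0" --turn '[0,0,0,0]' --hand '[-1,-1,-1,-1]'

```text
clock: 14.1
tcp_pos: [0.6547, -0.101, 0.076]
eef_rot: [0.047, 0.706, -0.047, 0.705]
ft_force: [0.1, -0.7, -1.3]
gripper_width: 0.0379
```

```bash
python3 - <<'E'
from h import *
W=wshot("w11")
s=read_state()
U,V,Z=prof(W,s['tcp_pos'],np.radians(-7.65),[-34,-32,-20,0,40,80])
im,d=get_image("scene");cv2.imwrite("pics/s11.png",cv2.resize(im[90:330,150:470,::-1],None,fx=2.4,fy=2.4))
im,d=get_image("side");cv2.imwrite("pics/side11.png",cv2.resize(im[190:330,300:460,::-1],None,fx=4.6,fy=4.2))
E
```

```text
14.1 [ 0.6547 -0.101   0.076 ] -7.64 [ 0.1 -0.7 -1.3] 0.0379
-34 z 16.1 U [-18.3  18.3] 113
-32 z 16.3 U [-18.3  19.1] 401
-20 z 16.4 U [-18.6  18.9] 642
0 z 16.4 U [-18.6  19.2] 827
40 z 16.4 U [-18.7  19.1] 1103
80 z 16.3 U [-19.   18.8] 1184
```

View pics/s11.png

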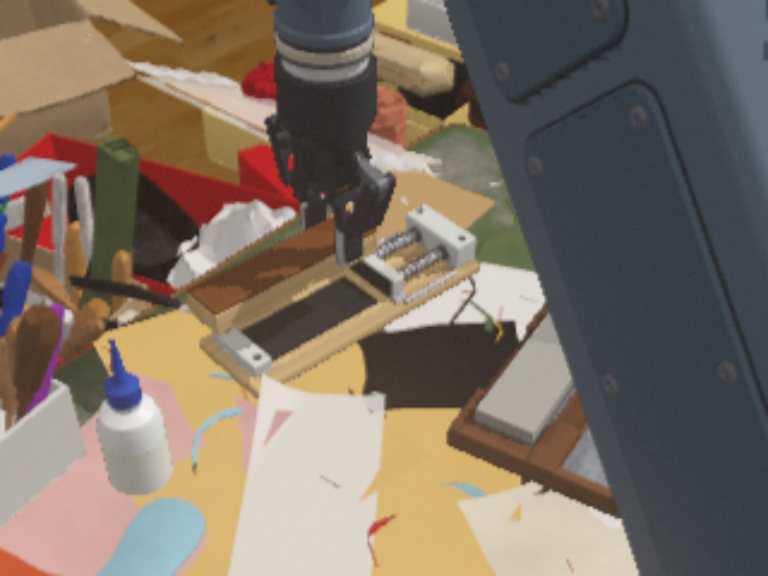

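View pics/side11.png

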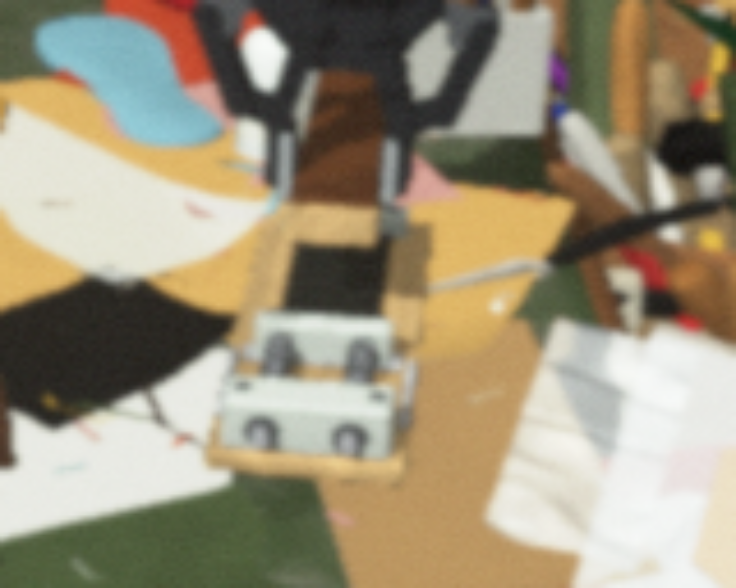

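View pics/w11.png

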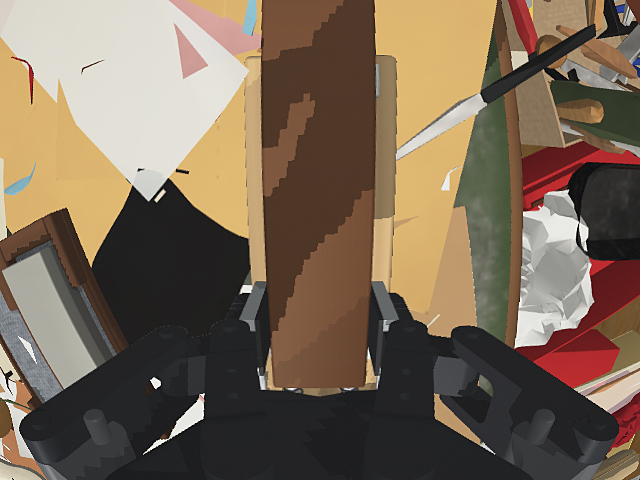

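Request:
jog_arm --pt "0.005 -0.001 -0.015" --pt "0 0 -0.015" --pt "0 0 -0.008" --pt "0 0 0" --pt "0 0 0" --turn '[0,0,0,0,0]' --hand '[-1,-1,-1,-1,-1]'

```text
clock: 14.88
tcp_pos: [0.6608, -0.1024, 0.0383]
eef_rot: [0.047, 0.706, -0.047, 0.706]
ft_force: [0.1, -0.1, -1.6]
gripper_width: 0.038
```

```bash
python3 - <<'E'
from h import *
W=wshot("w12")
s=read_state()
im,d=get_image("scene");cv2.imwrite("pics/s12.png",cv2.resize(im[160:270,220:360,::-1],None,fx=5.6,fy=5.4,interpolation=cv2.INTER_CUBIC))
E
```

```text
14.875 [ 0.6608 -0.1024  0.0383] -7.64 [ 0.1 -0.1 -1.6] 0.038
```

View pics/s12.png

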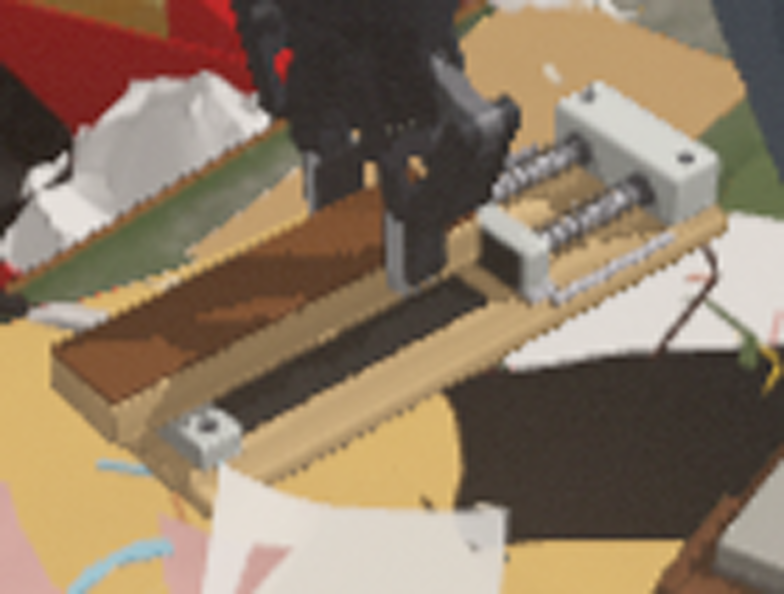

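View pics/w12.png

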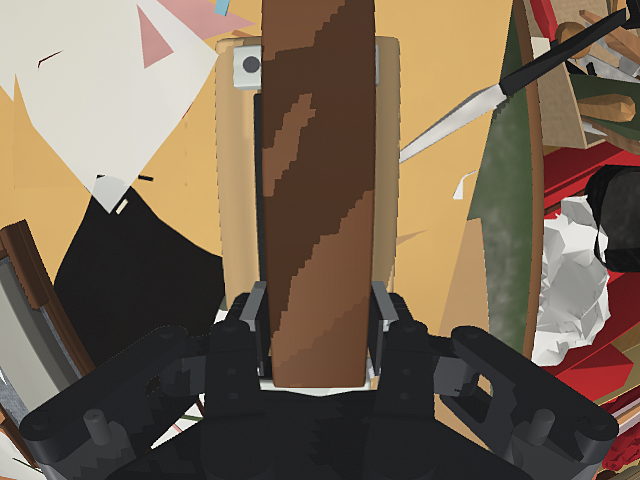

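Request:
jog_arm --pt "-0.0015 -0.006 -0.001" --pt "-0.0011 -0.008 0" --pt "-0.0011 -0.008 0" --pt "-0.0011 -0.008 0" --pt "0 0 0" --pt "0 0 0" --turn '[0,0,0,0,0,0]' --hand '[-1,-1,-1,-1,-1,-1]'

```text
clock: 15.72
tcp_pos: [0.6563, -0.1315, 0.0377]
eef_rot: [0.048, 0.705, -0.047, 0.706]
ft_force: [1.7, 5.3, 1.0]
gripper_width: 0.0379
```

```bash
python3 - <<'E'
from h import *
W=wshot("w13");s=read_state()
U,V,Z=prof(W,s['tcp_pos'],np.radians(-7.65),[-34,-32,-20,0,40,80])
im,d=get_image("scene");cv2.imwrite("pics/s13.png",cv2.resize(im[160:270,220:360,::-1],None,fx=5.6,fy=5.4,interpolation=cv2.INTER_CUBIC))
E
```

```text
15.725 [ 0.6563 -0.1315  0.0377] -7.7 [1.7 5.3 1. ] 0.0379
-34 z 16.7 U [-17.2  19.1] 148
-32 z 16.9 U [-17.5  19.7] 448
-20 z 17.0 U [-18.1  19.9] 663
0 z 17.1 U [-18.   19.7] 815
40 z 17.1 U [-17.9  19.7] 1100
80 z 17.1 U [-18.3  19.4] 1174
```

View pics/s13.png

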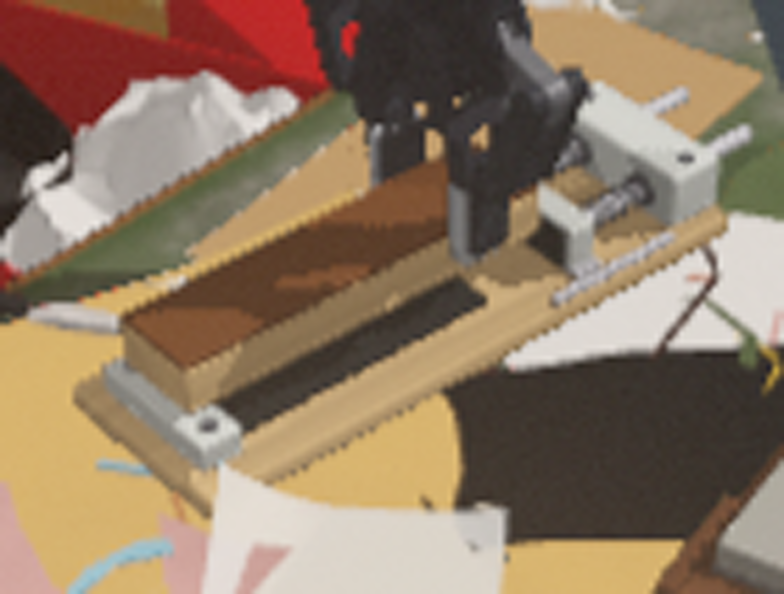

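Request:
jog_arm --pt "-0.001 -0.007 0" --pt "-0.001 -0.007 0" --pt "-0.0005 -0.0042 0" --pt "0 0 0" --pt "0 0 0" --turn '[0,0,0,0,0]' --hand '[-1,-1,-1,-1,-1]'

```text
clock: 16.45
tcp_pos: [0.654, -0.1487, 0.0378]
eef_rot: [0.049, 0.705, -0.046, 0.706]
ft_force: [2.8, 7.1, 0.8]
gripper_width: 0.0377
```

```bash
python3 - <<'E'
from h import *
W=wshot("w14");s=read_state()
U,V,Z=prof(W,s['tcp_pos'],np.radians(-7.65),[-34,-32,-20,0,40,80,110])
im,d=get_image("scene");cv2.imwrite("pics/s14.png",cv2.resize(im[160:270,220:360,::-1],None,fx=5.6,fy=5.4,interpolation=cv2.INTER_CUBIC))
E
```

```text
16.45 [ 0.654  -0.1487  0.0378] -7.7 [2.8 7.1 0.8] 0.0377
-34 z 16.6 U [-17.4  19.4] 151
-32 z 16.8 U [-17.6  19.8] 446
-20 z 17.1 U [-17.9  19.7] 675
0 z 17.1 U [-18.   19.8] 824
40 z 17.2 U [-17.9  19.6] 1096
80 z 17.3 U [-18.2  19.5] 1181
110 z 17.3 U [-18.3  19.4] 1065
```

View pics/s14.png

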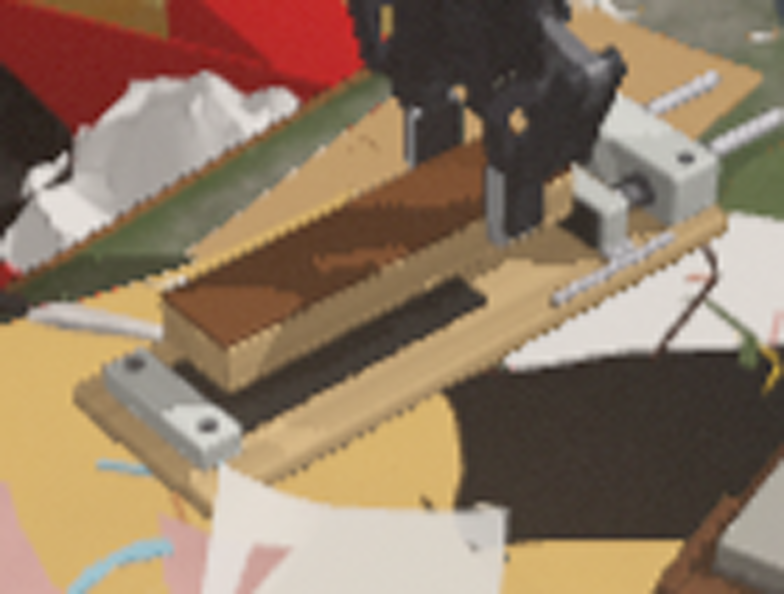

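View pics/w14.png

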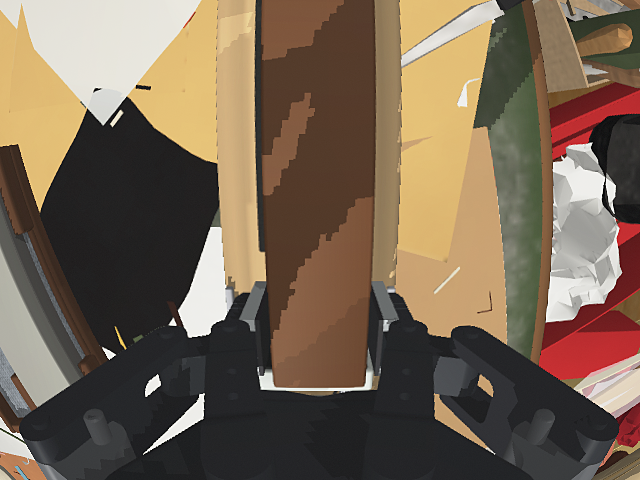

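Request:
jog_arm --pt "0 0 -0.003" --pt "0 0 -0.004" --pt "0 0 -0.003" --pt "0 0 -0.001" --pt "0 0 0" --pt "0 0 0" --turn '[0,0,0,0,0,0]' --hand '[-1,-1,-1,-1,-1,-1]'

```text
clock: 17.3
tcp_pos: [0.6535, -0.1486, 0.0269]
eef_rot: [0.049, 0.706, -0.046, 0.705]
ft_force: [2.1, 7.3, 1.8]
gripper_width: 0.038
```

```bash
python3 - <<'E'
from h import *
W=wshot("w15");s=read_state()
U,V,Z=prof(W,s['tcp_pos'],np.radians(-7.65),[-34,-32,-20,0,40,80,110])
im,d=get_image("scene");cv2.imwrite("pics/s15.png",cv2.resize(im[160:270,220:360,::-1],None,fx=5.6,fy=5.4,interpolation=cv2.INTER_CUBIC))
E
```

```text
17.3 [ 0.6535 -0.1486  0.0269] -7.68 [2.1 7.3 1.8] 0.038
-34 z 16.7 U [-17.8  19.2] 137
-32 z 17.0 U [-17.7  19.8] 427
-20 z 17.1 U [-18.   19.6] 685
0 z 17.2 U [-18.   19.9] 822
40 z 17.2 U [-18.   19.6] 1095
80 z 17.2 U [-18.3  19.4] 1180
110 z 17.2 U [-18.3  19.3] 1050
```

View pics/s15.png

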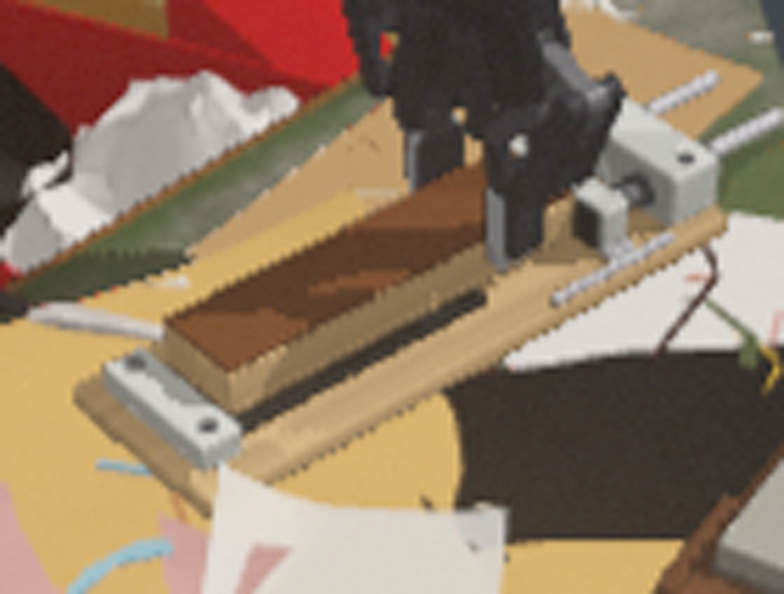

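Request:
jog_arm --pt "0.0003 0.002 0" --pt "0.0003 0.002 0" --pt "0.0002 0.0015 0" --pt "0 0 0" --pt "0 0 0" --turn '[0,0,0,0,0]' --hand '[-1,-1,-1,-1,-1]'

```text
clock: 18.02
tcp_pos: [0.6541, -0.1437, 0.0269]
eef_rot: [0.048, 0.706, -0.046, 0.705]
ft_force: [-0.2, 6.1, 2.6]
gripper_width: 0.0381
```

Request:
jog_arm --pt "0.0001 0.001 0" --pt "0 0 0" --pt "0 0 0" --turn '[0,0,0]' --hand '[-1,-1,-1]'

```text
clock: 18.4
tcp_pos: [0.6541, -0.1437, 0.0269]
eef_rot: [0.048, 0.706, -0.047, 0.705]
ft_force: [-1.5, 6.3, 4.6]
gripper_width: 0.0379
```

Request:
jog_arm --pt "0 0 0" --pt "0 0 0" --pt "0 0 0" --pt "0 0 0.01" --pt "0 0 0.03" --pt "0 0 0.05" --pt "0 0 0.04" --pt "0 0 0" --turn '[0,0,0,0,0,0,0,0]' --hand '[0.6,0.6,0.6,1,1,1,1,1]'

```text
clock: 19.4
tcp_pos: [0.6572, -0.1453, 0.1616]
eef_rot: [0.046, 0.702, -0.048, 0.709]
ft_force: [0.2, -0.5, -0.1]
gripper_width: 0.0854
```

Request:
jog_arm --pt "0.002 0.02 0.03" --pt "0 0.03 0.03" --pt "0 0 0" --pt "0 0 0" --turn '[0,0,0,0]' --hand '[1,1,1,1]'

```text
clock: 19.9
tcp_pos: [0.6555, -0.0942, 0.2151]
eef_rot: [0.047, 0.706, -0.047, 0.705]
ft_force: [0.1, 0.2, -0.6]
gripper_width: 0.0855
```

```bash
python3 - <<'E'
from h import *
W=wshot("w16")
b=fit(W,.58,.74,-.19,.02,.0415,.05,'strop')
fit(W,.58,.75,-.02,.05,.0255,.032,'stop')
fit(W,.41,.53,-.26,-.05,.030,.042,'stone')
im,d=get_image("scene");z=dict(d=d,T=get_calibration("scene")["T"]);W2=cloud("scene",z)
fit(W2,.58,.74,-.19,.02,.0415,.05,'strop')
fit(W2,.41,.53,-.26,-.05,.030,.042,'stone')
# profile across in bed frame
a=np.radians(-7.65);e=np.array([np.cos(a),np.sin(a)]);f=-np.array([-e[1],e[0]])
for w in (W,W2):
    X=(w[...,:2]*1000-[661.9,-88.2])@f;Y=(w[...,:2]*1000-[661.9,-88.2])@e;Z=w[...,2]*1000-20
    print([(int(x),Z[k].mean().round(1)) for x in (-84,-80,-78,-76,-74,-72,-70,-60,0,60,80,86,88,90,92,94,96,100) for k in [(abs(X-x)<1)&(abs(Y)<12)] if k.sum()])
    k=(abs(X)<50)&(abs(Z-24)<3)&(abs(Y)<35);print(np.percentile(Y[k],[1,99]),Z[k].mean())
cv2.imwrite("pics/s16.png",cv2.resize(im[160:270,220:360,::-1],None,fx=5.6,fy=5.4,interpolation=cv2.INTER_CUBIC))
E
```

```text
19.9 [ 0.6555 -0.0942  0.2151] -7.63 [ 0.1  0.2 -0.6] 0.0855
strop 8121 c [661.5 -95.7] size 38.4 160.8 deg -7.7 z 44.2
stop 1349 c [669.5  -4.3] size 58.6 17.6 deg -5.6 z 29.0
stone 4273 c [ 463.  -131.8] size 49.7 115.7 deg 10.4 z 33.9
strop 1008 c [659.9 -95.3] size 39.8 161.6 deg -7.3 z 44.2
stone 1434 c [ 463.6 -147.8] size 49.5 148.5 deg 10.0 z 34.3
[(-84, np.float64(9.0)), (-80, np.float64(9.2)), (-78, np.float64(9.0)), (-76, np.float64(9.2)), (-74, np.float64(21.9)), (-72, np.float64(24.3)), (-70, np.float64(24.3)), (-60, np.float64(24.1)), (0, np.float64(24.1)), (60, np.float64(24.3)), (80, np.float64(24.1)), (86, np.float64(24.1)), (88, np.float64(24.2)), (90, np.float64(23.4)), (92, np.float64(18.2)), (94, np.float64(17.6)), (96, np.float64(17.9)), (100, np.float64(17.9))]
[-18.42421944  19.80994534] 24.150541460450007
[(-84, np.float64(9.6)), (-80, np.float64(8.9)), (-78, np.float64(8.7)), (-76, np.float64(10.0)), (-74, np.float64(15.8)), (-72, np.float64(21.2)), (-70, np.float64(24.6)), (-60, np.float64(24.3)), (0, np.float64(55.4)), (60, np.float64(24.1)), (80, np.float64(24.3)), (86, np.float64(23.3)), (88, np.float64(24.6)), (92, np.float64(22.0)), (96, np.float64(18.7)), (100, np.float64(18.1))]
[-20.85356773  18.80153188] 24.17046366665894
```

View pics/s16.png

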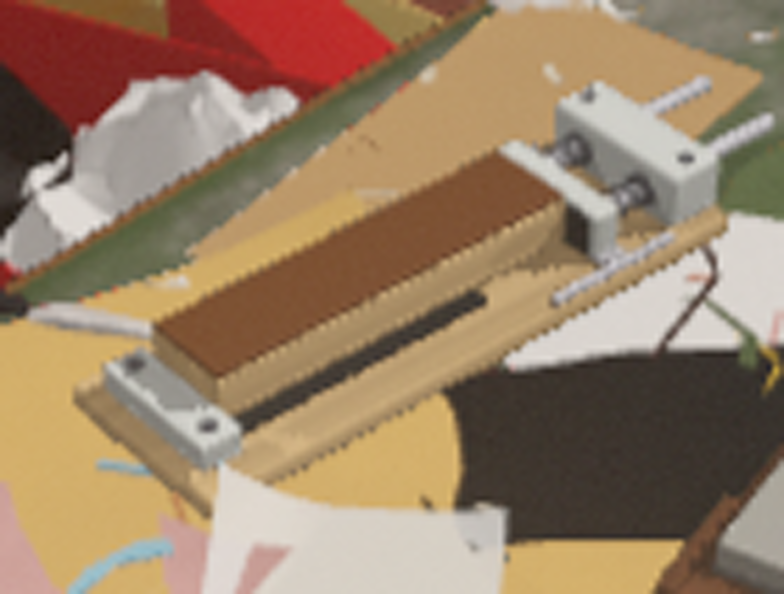

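View pics/w16.png

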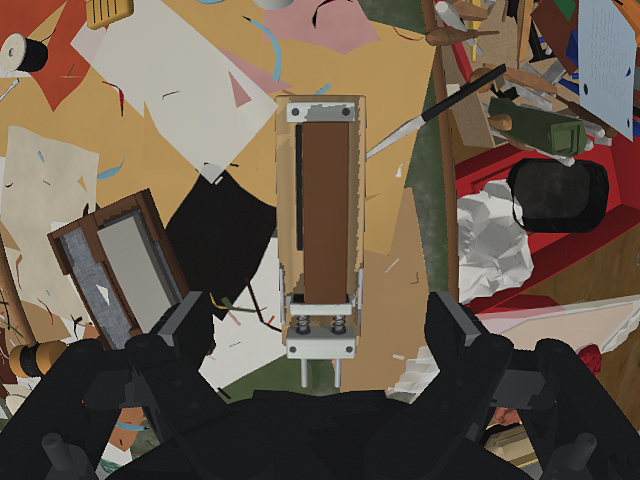

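```bash
python3 - <<'E'
from h import *
z=np.load("pics/w16.npz");w=wcloud(z['d'],get_calibration("wrist"))
a=np.radians(-7.65);e=np.array([np.cos(a),np.sin(a)]);f=-np.array([-e[1],e[0]])
X=(w[...,:2]*1000-[661.9,-88.2])@f;Y=(w[...,:2]*1000-[661.9,-88.2])@e;Z=w[...,2]*1000-20
def r(n,k):print(n,k.sum(),np.percentile(Y[k],[1,99]).round(1),'mid',np.percentile(Y[k],[1,99]).mean().round(1),'X',np.percentile(X[k],[1,99]).round(1),Z[k].mean().round(1))
r('stop',(X>-92)&(X<-76)&(abs(Z-9)<2)&(abs(Y)<45))
r('jaw',(X>92)&(X<104)&(abs(Z-18)<2.5)&(abs(Y)<45))
r('house',(X>128)&(X<156)&(abs(Z-22)<3)&(abs(Y)<45))
r('board',(abs(X)<60)&(abs(Z+4)<2)&(abs(Y)<60))
for x in (-70,-40,0,40,85):r('strop%d'%x,(abs(X-x)<4)&(abs(Z-24)<2)&(abs(Y)<45))
r('padL',(abs(X)<50)&(abs(Z)<1.8)&(abs(Y)<45))
E
```

```text
stop 1177 [-33.   25.4] mid -3.8 X [-91.9 -76.6] 8.5
jaw 649 [-32.8  25.5] mid -3.6 X [ 92.7 103.9] 17.2
house 1448 [-37.3  30.1] mid -3.6 X [128.4 152.5] 21.2
board 4352 [-44.5  52.8] mid 4.1 X [-58.4  58.8] -4.6
strop-70 414 [-19.2  19.2] mid 0.0 X [-73.4 -66.5] 23.6
strop-40 442 [-18.5  18.5] mid 0.0 X [-43.8 -36.1] 23.6
strop0 394 [-18.8  19. ] mid 0.1 X [-3.7  3.7] 23.5
strop40 350 [-18.4  19.8] mid 0.7 X [36.2 43.8] 23.6
strop85 320 [-19.  19.] mid 0.0 X [81.  88.8] 23.6
padL 659 [-26.9 -20.7] mid -23.8 X [-49.   44.2] -0.5
```

```bash
python3 - <<'E'
from h import *
im,d=get_image("scene");W=cloud("scene",dict(d=d,T=get_calibration("scene")["T"]))
fit(W,.43,.52,.11,.2,.012,.022,'wax')
fit(W,.3,.39,.08,.2,.045,.06,'spool')
fit(W,.55,.75,.05,.2,.06,.11,'bottle')
print(close_job())
E
```

```text
wax 655 c [464.7 155.2] size 53.8 34.2 deg 1.5 z 17.7
spool 634 c [355.  134.9] size 41.0 41.6 deg -36.1 z 51.9
bottle 814 c [710.8 165.1] size 75.8 53.4 deg -12.1 z 76.4
the job is handed in; nothing more can be done
None
```

The bench holder is changed over to stropping and the job is handed in, at about 20 s of the 58 s allowed. The stone is in the short wide recess. The strop is clamped in the holder between the stop and the jaw, leather up.

**Last checks:**
- **Stone:** its top is at 34 mm, so it lies flat on the recess floor. The scene camera puts its centre about 1.7 mm from the recess centre I measured, square within about 0.5°. The wrist camera, before the last moves, gave a smaller offset of about 1 mm.
- **Strop:** it lies flat on the bed (top 24 mm above it) and square within about 0.4°. It runs from about x = -74.5 to 90 mm, so it sits against the stop to within about 1 mm, and the jaw joint reads about +0.015.
- **Strop not quite centred:** it sits about 4 mm off the holder's centre line, within the 10 mm limit. I had taken the centre line from where the stone lay, and the stone turned out to be off-centre itself. I left it rather than risk another grasp.
- **Bystanders:** the spool and wax bar are where they started, to within 1 mm. The bottle's position fit differs by about 8 mm from the first one. It is rough because only one side of the bottle shows, and the arm never went near it.

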